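# Retain the last roller of a lab pump rotor with a push nut

### The job

Finish the pump rotor: set the loose brass-coloured push nut over the tip of the one pin that still has no nut, then take the red-handled setting tool and press the nut straight down that pin until it is tight against the roller, easing it gently onto the seat by feel and finishing with a firm push of about 20 N, never more than 30 N. Then stand the setting tool back upright on the purple mat and leave everything else where it is.

Things in the scene. Friction and masses are not known exactly. Their poses are not given: they have to be found in the camera images.
- rotor: aluminium pump rotor fixed on a round grey stand; origin under the stand's centre on the bench, z up. Stand 170 mm across; rotor plate 132 mm across, its top 30 mm above the bench; hub 38 mm across, 52 mm high. Three upright steel pins (12 mm diameter, 46 mm from the centre, 120 degrees apart) each hold a white roller; two carry brass-coloured nuts, the one on the rotor's own +x side has none
- pin_tip (a point): tip of the bare pin, on its axis, 86 mm above the bench; the top 5 mm taper from 12 to 7 mm diameter. The nut, laid centred within about 1.5 mm, rests on this taper with its underside about 13 mm above the roller's top. Pressed down, it drags along the pin with about 4 to 9 N when moved slowly, 8 to 14 N at 12 mm/s, all the way to the roller
- roller: white nylon roller on the bare pin, 30 mm across and 32 mm tall, spins freely on the pin, does not move up or down; origin on the pin's axis at the roller's underside, z up
- roller_top (a point): centre of that roller's top face, on the pin's axis, 64 mm above the bench, 22 mm below the pin's tip. The nut seats on this face: there it stops and the push rises steeply above the drag; a steady push of 18 to 24 N means it is firmly home, under 8 N on the roller is too little. Measured heights alone do not tell. Come onto it at some 5 mm/s: at 12 mm/s the knock alone can reach 30 N
- nut: loose brass-coloured push nut lying on the mat right way up; 30 mm outside diameter, 8 mm tall, about 45 g; origin at the centre of its underside, z up along its axis. Open rim of 22 mm inside diameter with eight teeth pointing inward and up, free circle between their tips about 11 mm. Grip it across its outside
- setter: setting tool standing upright on the mat, 98 mm tall, about 150 g; origin at the centre of its underside, z up. Its lower 30 mm is a steel tube, 32 mm outside and 22 mm inside diameter, open below: it passes over the pin and its flat ring end bears on the nut's rim. Above that a red round handle of 28 mm diameter, 34 to 94 mm up; grip it at about 70 mm
- mat: purple bench mat 260 x 260 mm, 3 mm thick, fixed, origin under its centre on the bench, axes along its edges; its top is 3 mm above the bench. The nut, the setting tool, a washer and a spare roller stand on it about 130 mm apart, in any order
- washer: plain flat steel washer without teeth on the mat, 28 mm outside diameter, 13 mm hole, 4 mm thick, origin under its centre; not to be used, leave it where it lies
- spare_roller: white hollow spare roller standing on the mat, 30 mm across and 32 mm tall, origin under its centre; leave it where it stands
- screwdriver: yellow-handled screwdriver lying on the bench beyond the rotor, to the robot's left; leave it
- amber_bottle: brown bottle standing on the bench, 68 mm across, 150 mm tall, origin under its centre; leave it
- white_bottle: white bottle with a blue cap standing on the bench, 64 mm across, 130 mm tall, origin under its centre; leave it
- beaker: glass beaker standing on the bench, 70 mm across, 90 mm tall, origin under its centre; leave it

How it is judged (in metres and radians):
On the way, in this order (a step that is already met when the one before it is completed fails the run):
1. the nut is over the tip of the bare pin, centred and level, its underside within 16 mm of the roller's top (horizontal distance between nut and roller_top below 0.002 m and z of nut in the frame of roller_top between 0.003 and 0.016 m and angle between nut's own z axis and vertical below 0.2 rad), for 0.2 s.
2. the setting tool presses the nut home: it bears on the nut, and the nut on the roller, with more than 8 N, the nut within 1 mm of the roller's top (contact force between setter and nut above 8 N and contact force between nut and roller above 8 N and z of nut in the frame of roller_top below 0.001 m), for 0.2 s.
At the end, for the whole second after the job is handed in: the nut sits on the bare pin square and centred with its underside no more than 1.2 mm above the roller's top, and the setting tool stands upright at rest on the purple mat, everything released (z of nut in the frame of roller_top below 0.0012 m and horizontal distance between nut and roller_top below 0.0015 m and angle between each of nut, setter's own z axis and vertical below 0.08 rad and linear speed of nut below 0.01 m/s and z of setter in the frame of mat between 0.001 and 0.006 m and x of setter in the frame of mat between -0.13 and 0.13 m and y of setter in the frame of mat between -0.13 and 0.13 m and linear speed of setter below 0.02 m/s); the robot touches nothing.
It fails at once if the setting tool pushes on the nut with more than 30 N (contact force between setter and nut above 30 N).
It fails at once if the nut is banged or jammed onto the roller with more than 40 N (contact force between nut and roller above 40 N).
It fails at once if the nut is driven home with the fingers instead of the setting tool (contact force between the fingers and nut above 2 N and horizontal distance between nut and roller_top below 0.003 m and z of nut in the frame of roller_top below 0.004 m).
It fails at once if the setting tool or the fingers knock the rotor with more than 30 N (contact force between any of setter, the fingers and rotor above 30 N or contact force between the fingers and roller above 30 N).
It fails at once if a bystander is moved more than 20 mm (distance of any of washer, spare_roller, screwdriver, amber_bottle, white_bottle, beaker from where it was at the start of the episode above 0.02 m).
It also fails if it takes over 72 s, if anything falls off the work surface, if the arm or the gripper's body presses on something with over 40 N, if the wrist force passes 120 N, or if a joint passes its speed limit or range.

### The arm

A 6-joint arm with a two-finger parallel gripper is mounted at the origin on the work surface. World frame = base frame: x ahead of the robot, y to its left, z up, the work surface at z = 0. Lengths are in mm, angles in rad, forces in N, time in s.
With the tool pointing down it reaches from about 350 to 975 mm from the base axis. Payload 7.1 kg.
Tool frame: the origin (TCP) lies between the finger pads; the fingertips stand 17 mm ahead of it and the grasp point (between the pads) lies 2 mm behind it; z points along the fingers, y is the line along which they close (so a half turn about z gives the same grasp; the last joint's range is limited). The gripper opens to 88 mm and grips with 3 to 60 N. Pads are 20 mm wide; open, the fingers measure 115 mm over their backs; the gripper's body (75 mm by 178 mm) begins 61 mm behind the grasp point.
Start: joints at [-1.359, 0.423, 1.63, -0, 1.089, -0.019], TCP at [142.992, -608.406, 239.675] pointing down, gripper open.
Joint ranges: [-3, 3], [-0.9, 2.11], [0.09, 2.58], [-1.31, 4.45], [0.11, 2.69], [-2.54, 2.54]. Speed limits (rad/s): [2.39, 2.39, 3.01, 3.14, 3.14, 3.14].

### API

Orientations are given as a rotation vector (axis times angle).
In Python, from workcell import ctrl gives the robot as it stands.
- The arm moves only by the shell command python3 jog.py [OPENING], which reads ROWS from standard input. ROWS is a JSON list of rows, 1 to 5 of them, each an object with the fields tx, ty, tz (the shift in cm), drx, dry, drz (a rotation vector in units of 0.25 rad); a field left out counts as zero; each row shifts and turns the commanded pose from where the row before left it, along the tool's axes as they then stand; what a row does not reach is not made up. A row lasts 1/12 s, in which the tool goes at most 41.7 mm and 0.125 rad, less where a joint would pass 70% of its speed; a pose out of reach is approached as far as the arm can. OPENING is the finger opening in mm, set as the command begins (- or left out keeps the last). The fingers move at their own pace and stop on an object; the grip force is fixed at half the most. Time passes only in rows, so rows that do not move let the fingers close. It prints the time, the measured TCP pose, the force, the opening and the grip force at its end. Input that does not fit is refused with a message, and nothing moves.
- ctrl.get_obs(): the state, without advancing time (a new reading comes with each control period).
- ctrl.get_image(name): name is "scene" or "side" or "wrist"; returns a dict with "img" (400x640x3 uint8, red, green, blue), "fx", "fy", "cx", "cy" (pixels), "k1" (the pictures are not rectified: a ray, as slopes to the right and down, at radius r is drawn at 1 + k1 r^2 times it, then the intrinsics apply), "R" (3x3) and "t" (3): a world point X has camera coordinates R X + t. Camera axes: x right, y down, z forward; pixel columns grow to the right and rows downward; lengths in mm; the calibration is good to about 2 mm. A picture is of the moment at which its call begins. There is no depth.
- ctrl.close_job(): hands the job in; it is judged then, once.
The state is a dict: "t": time; "qpos": joint angles; "qvel": joint speeds; "joint_torque": joint torques, N m; "ee_pos": TCP position; "orientation": TCP orientation; "ft_force": force on the tool from outside, world axes, zero at the start; "moment": the same for the moment, N m; "width": finger opening in mm; "grasp_force": force on a finger pad.
Only numpy, scipy, OpenCV 4.12 (cv2) and the standard library are available. Lean on these libraries where they do the work, as an engineer would, in place of code of your own. Each camera call takes 0.05 s, during which the arm holds its last target. There are 200 camera calls.

## Working session

There is one attempt and no reset: what is moved stays moved. The work goes in short steps, Python scripts to look and compute and a shell command to move; the robot and the scene stay as the last step left them, time stands still between calls to the robot, and variables do not carry over. Pictures are saved under pics/ and viewed, at most 10 in all, crops included, and the job is handed in when it is done.

```bash
ls; mkdir -p pics; cat > h.py <<'E'
import numpy as np, cv2, pickle
from workcell import ctrl
def snap(name,fn):
    d=ctrl.get_image(name); pickle.dump(d,open(f'pics/{fn}.pkl','wb')); cv2.imwrite(f'pics/{fn}.png',d['img'][:,:,::-1]); return d
def load(fn): return pickle.load(open(f'pics/{fn}.pkl','rb'))
def ray(d,u,v):
    a=np.array([(u-d['cx'])/d['fx'],(v-d['cy'])/d['fy']]); s=a.copy()
    for _ in range(20): s=a/(1+d['k1']*(s@s))
    R=np.array(d['R']); t=np.array(d['t'])
    c=-R.T@t; r=R.T@np.r_[s,1]; return c,r/np.linalg.norm(r)
def onz(d,u,v,z):
    c,r=ray(d,u,v); return c+r*(z-c[2])/r[2]
def tri(*obs):
    A=np.zeros((3,3));b=np.zeros(3);L=[]
    for d,u,v in obs:
        c,r=ray(d,u,v);P=np.eye(3)-np.outer(r,r);A+=P;b+=P@c;L.append((c,r))
    X=np.linalg.solve(A,b); return X,[np.linalg.norm((np.eye(3)-np.outer(r,r))@(X-c)) for c,r in L]
def proj(d,X):
    c=np.array(d['R'])@np.array(X,float)+np.array(d['t']); s=c[:2]/c[2]; s=s*(1+d['k1']*(s@s))
    return np.array([s[0]*d['fx']+d['cx'],s[1]*d['fy']+d['cy']])
E
python3 - <<'E'
from h import *
for n in ['scene','side','wrist']:
    d=snap(n,n+'0'); print(n,d['fx'],d['k1'],-np.array(d['R']).T@d['t'], np.array(d['R'])[2])
a=[cv2.imread(f'pics/{n}0.png') for n in ['scene','side','wrist']]
s=ctrl.get_obs(); print(s)
E
```

```text
jog.py
pics
workcell.py
scene 393.5850563771365 -0.09932684230069033 [1244.83205558 -143.43532113  809.47855651] [-0.710978    0.08208978 -0.69840643]
side 484.5604538799721 0.019566500659998348 [ 447.01280767 -864.06398066  868.69451886] [ 0.06170336  0.72202246 -0.68911266]
wrist 341.17214320668995 -0.07526825563050976 [ 209.95284329 -591.92065853  383.44419486] [-0.23859045 -0.0546861  -0.9695793 ]
{'t': 0.15, 'qpos': array([-1.35898974e+00,  4.23655638e-01,  1.63047203e+00,  1.75269856e-05,
        1.08859287e+00, -1.89594691e-02]), 'qvel': array([-0.00120722, -0.00300205, -0.00280103,  0.00079505,  0.00090821,
       -0.00079997]), 'joint_torque': array([-1.28809825e-03, -5.44985318e+01, -2.73920542e+01,  6.43292209e-02,
        2.04826647e-02, -6.33413492e-05]), 'ee_pos': array([ 142.92423761, -608.03825605,  239.10296196]), 'orientation': array([-3.11958826e+00, -3.61540579e-01,  1.46242241e-04]), 'ft_force': array([ 0.56000436, -0.01497613,  0.3366422 ]), 'moment': array([-0.03622354,  0.01145255, -0.03651887]), 'grasp_force': 0.0, 'width': 87.84065042036835}
```

View pics/scene0.png

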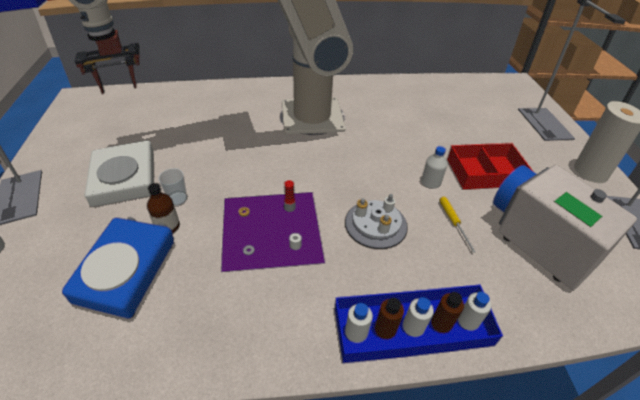

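View pics/side0.png

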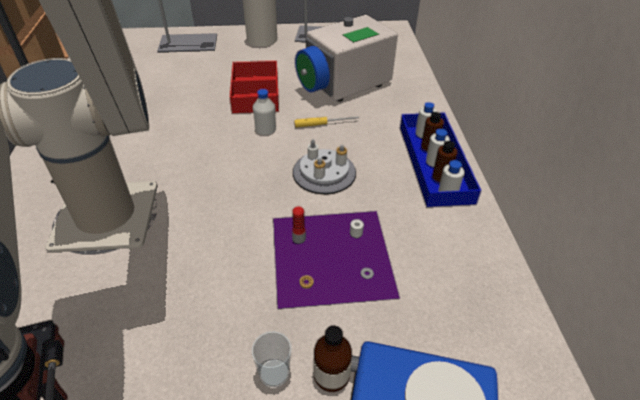

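The scene view shows the nut near (244,211), the setter at (290,195) and the bare pin at (390,200). In the side view they are near (307,282), (299,225) and (312,145). I'll enlarge both.

```bash
python3 - <<'E'
from h import *
a=cv2.imread('pics/scene0.png');b=cv2.imread('pics/side0.png')
def z(i,x,y,w,h,k): return cv2.resize(i[y:y+h,x:x+w],None,fx=k,fy=k,interpolation=cv2.INTER_CUBIC)
# 4 crops of 50x37 ->x8 =400x296
r1=np.hstack([z(a,220,190,50,37,8),z(a,365,185,50,37,8)])
r2=np.hstack([z(b,285,262,50,37,8),z(b,295,135,50,37,8)])
cv2.imwrite('pics/c1.png',np.vstack([r1,r2]))
r1=np.hstack([z(a,265,178,50,37,8),z(b,275,203,50,37,8)])
d1,d2=load('scene0'),load('side0')
print(tri((d1,244,211),(d2,307,282)),tri((d1,390,195),(d2,312,141)))
E
```

```text
(array([ 479.89999457, -239.8389794 ,    7.24029706]), [np.float64(0.671474548920407), np.float64(0.6714745489203787)]) (array([520.82490294, 156.38454931,  80.74440625]), [np.float64(1.374461522948165), np.float64(1.3744615229482406)])
```

View pics/c1.png

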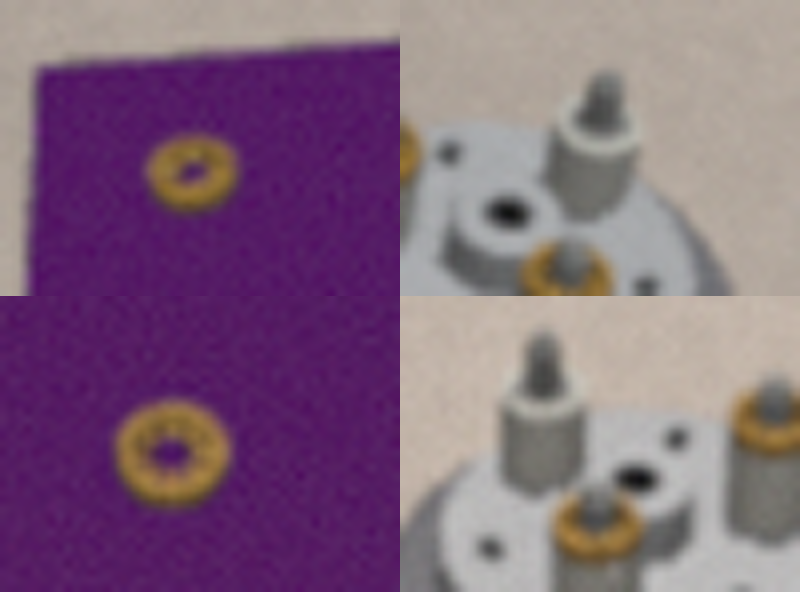

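```bash
cat >> h.py <<'E'
from scipy.spatial.transform import Rotation as Rot
def rel(target,down_yaw=None):
    """tool-axis shift from measured pose to target TCP; turn to tool straight down with tool y at yaw"""
    s=ctrl.get_obs(); R=Rot.from_rotvec(s['orientation']); d=R.inv().apply(np.array(target)-s['ee_pos'])
    out=[np.round(d,1)]
    if down_yaw is not None:
        y=np.array([np.cos(down_yaw),np.sin(down_yaw),0]); z=np.array([0,0,-1.]); x=np.cross(y,z)
        T=Rot.from_matrix(np.c_[x,y,z]); out.append(np.round((R.inv()*T).as_rotvec(),3))
    return out
E
python3 - <<'E'
from h import *
d1,d2=load('scene0'),load('side0')
for n,p,q in [('nut',(244.1,211.2),(306.5,280.9)),('tip',(391.1,195),(312.9,140.5)),('hubhole',(378.5,211.5),(324.6,157.9)),('setter top',(290,182),(298.5,209))]:
    X,e=tri((d1,*p),(d2,*q)); print(n,X.round(1),np.round(e,1))
s=ctrl.get_obs();R=Rot.from_rotvec(s['orientation']);print(R.as_matrix().round(3))
w=load('wrist0');c=-np.array(w['R']).T@w['t'];print('cam in tool',R.inv().apply(c-s['ee_pos']),R.inv().apply(np.array(w['R'])[2]))
print(rel([480,-240,160],np.arctan2(-.973,.229)))
E
```

```text
nut [ 479.8 -238.6    7.7] [0.7 0.7]
tip [523.  158.3  81.7] [0.6 0.6]
hubhole [551.2 121.7  50.6] [0.5 0.5]
setter top [ 470.5 -108.6   99.1] [0.4 0.4]
[[ 0.973  0.229 -0.   ]
 [ 0.229 -0.973  0.001]
 [ 0.    -0.001 -1.   ]]
cam in tool [  68.94356942   -0.52262458 -144.33819157] [-2.44809542e-01 -2.39676590e-04  9.69571158e-01]
[array([ 412.3, -281.1,   79.4]), array([-0.001, -0.   , -0.   ])]
```

Careful with the scale: shifts go in cm and turns go in units of 0.25 rad. That gives: 34 mm is 3.4, -23 mm is -2.3.

```bash
echo '[{"tx":1.5,"ty":-1},{"tx":3.4,"ty":-2.3},{"tx":3.4,"ty":-2.3},{"tx":3.4,"ty":-2.3},{"tx":3.4,"ty":-2.3}]' | python3 jog.py; echo '[{"tx":3.4,"ty":-2.3},{"tx":3.4,"ty":-2.3},{"tx":3.4,"ty":-2.3},{"tx":3.4,"ty":-2.3},{"tx":3.4,"ty":-2.3}]' | python3 jog.py 60;  echo '[{"tx":3.4,"ty":-2.3},{"tx":3.4,"ty":-2.3},{"tx":2.3,"ty":-1.8,"tz":2},{"tz":3.5},{"tz":2}]' | python3 jog.py; echo '[{"tz":0.5},{}]' | python3 jog.py
python3 - <<'E'
from h import *
d=snap('wrist','w1'); i=d['img'].astype(int)
m=((i[:,:,0]>i[:,:,2]*1.5)&(i[:,:,1]>i[:,:,2]*1.25)&(i[:,:,0]>90)).astype(np.uint8)
n,_,st,ce=cv2.connectedComponentsWithStats(m)
for k in np.argsort(-st[:,4])[:4]: print(st[k],ce[k])
print(ctrl.get_obs()['ee_pos'],proj(d,[479.8,-238.6,11]))
E
```

```text
t: 0.57
ee_pos: [267.7, -472.2, 239.5]
orientation: [-3.12, -0.361, -0.0]
ft_force: [1.4, -0.2, 0.1]
width: 87.6
grasp_force: 0.0
t: 0.98
ee_pos: [406.8, -321.0, 239.7]
orientation: [-3.12, -0.362, -0.0]
ft_force: [0.2, -0.7, 0.1]
width: 60.6
grasp_force: 0.0
t: 1.4
ee_pos: [480.0, -237.6, 162.8]
orientation: [-3.119, -0.367, 0.001]
ft_force: [0.0, 0.6, 0.3]
width: 59.9
grasp_force: 0.0
t: 1.57
ee_pos: [478.7, -239.3, 158.3]
orientation: [-3.118, -0.362, 0.005]
ft_force: [-0.3, -0.1, -0.0]
width: 60.1
grasp_force: 0.0
[     0      0    640    400 249858] [317.97219621 196.17240593]
[ 214  354  376   23 3793] [422.56129713 367.82230424]
[439 277  28  67 907] [455.78941566 309.20948181]
[161 277  29  67 878] [171.71412301 308.89066059]
[ 479.55391879 -240.16513631  159.68201576] [314.26650576 196.08200191]
```

View pics/w1.png

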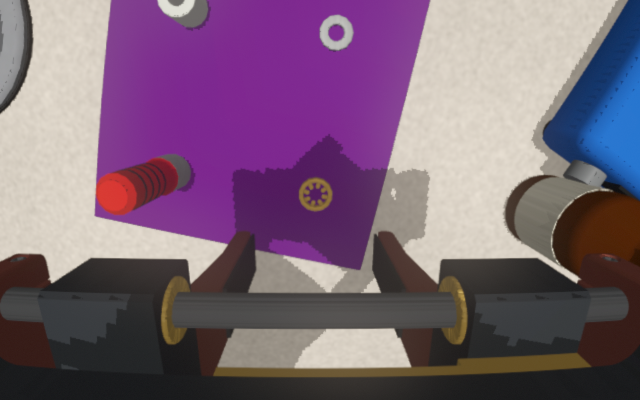

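The wrist picture shows the nut ring centred at about (315.5,194), almost under the gripper. The washer is at (336,33) and the setter's red top at (117,195).

```bash
python3 - <<'E'
from h import *
d=load('w1'); im=cv2.imread('pics/w1.png')
h=cv2.cvtColor(im,cv2.COLOR_BGR2HSV)[170:220,290:342]
m=((h[:,:,0]>12)&(h[:,:,0]<35)&(h[:,:,1]>70)&(h[:,:,2]>70)).astype(np.uint8)
c=max(cv2.findContours(m,cv2.RETR_EXTERNAL,cv2.CHAIN_APPROX_NONE)[0],key=cv2.contourArea)
e=cv2.fitEllipse(c); u,v=e[0][0]+290,e[0][1]+170; print(e,u,v)
s1,s2=load('scene0'),load('side0')
print(tri((s1,244.1,211.2),(s2,306.5,280.9),(d,u,v)),onz(d,u,v,11),onz(d,117,195,101), onz(s1,244.1,211.2,11),onz(s2,306.5,280.9,11))
ob=[ctrl.get_obs() for _ in range(3)]; print([o['ee_pos'].round(1) for o in ob])
print(rel([*onz(d,u,v,11)[:2],23]))
E
```

```text
((25.078353881835938, 23.868518829345703), (31.63176155090332, 32.09797668457031), 101.90947723388672) 315.07835388183594 193.8685188293457
(array([ 480.36034122, -238.78949496,    7.94686832]), [np.float64(0.35998158287276977), np.float64(1.169996115937679), np.float64(0.8744792040288304)]) [ 481.90162044 -238.83215095   11.        ] [ 472.64108569 -114.026477    101.        ] [ 483.59429483 -238.68067178   11.        ] [ 479.24170778 -240.29306078   11.        ]
[array([ 479.6, -240.2,  159.7]), array([ 479.6, -240.2,  159.7]), array([ 479.6, -240.2,  159.7])]
[array([  2.7,  -0.6, 136.7])]
```

```bash
echo '[{"tx":0.28,"ty":-0.1,"tz":3.5},{"tz":4.1},{"tz":3.5},{"tz":1.8},{"tz":0.8}]' | python3 jog.py 50; echo '[{},{},{},{}]' | python3 jog.py 20; echo '[{},{},{}]' | python3 jog.py
python3 - <<'E'
from h import *
d=snap('wrist','w2')
E
```

```text
t: 2.03
ee_pos: [481.7, -239.1, 21.5]
orientation: [-3.12, -0.36, 0.002]
ft_force: [-0.5, -0.3, -0.3]
width: 50.1
grasp_force: 0.0
t: 2.37
ee_pos: [483.6, -239.8, 24.6]
orientation: [3.119, 0.361, 0.005]
ft_force: [0.8, -0.7, 3.5]
width: 28.3
grasp_force: 30.0
t: 2.62
ee_pos: [483.6, -239.8, 24.5]
orientation: [3.119, 0.362, 0.005]
ft_force: [-0.0, -0.5, 7.5]
width: 28.4
grasp_force: 30.0
```

View pics/w2.png

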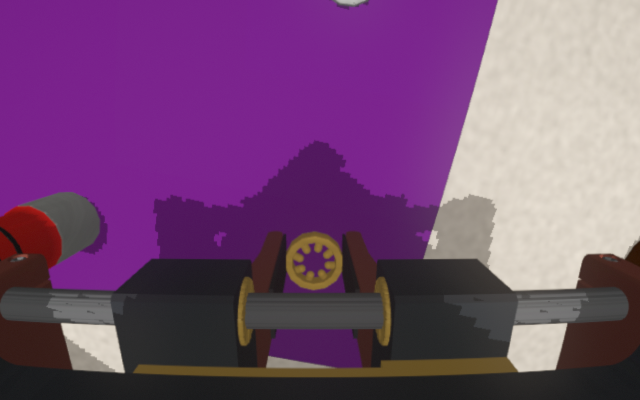

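The nut is between the fingers, ring centre (314.5,261). The measured TCP sits about 2 mm above the commanded height with 7 N upward, so the tips are lightly touching the mat. I'll lift, move over the pin and look there.

Converted, -41 mm is -4.1, -35 mm is -3.5.

```bash
echo '[{"tz":-1.5},{"tz":-3.5},{"tz":-4.1},{"tz":-4.1},{"tz":-2.5}]' | python3 jog.py; echo '[{"tx":1.1,"ty":-3.1},{"tx":1.1,"ty":-3.1},{"tx":1.1,"ty":-3.1},{"tx":1.1,"ty":-3.1},{"tx":1.1,"ty":-3.1}]' | python3 jog.py;echo '[{"tx":1.1,"ty":-3.1},{"tx":1.1,"ty":-3.1},{"tx":1.1,"ty":-3.1},{"tx":1.1,"ty":-3.1},{"tx":1.1,"ty":-3.1}]' | python3 jog.py;echo '[{"tx":1.1,"ty":-3.1},{"tx":1,"ty":-3.6},{},{}]' | python3 jog.py
python3 - <<'E'
from h import *
d=snap('wrist','w3');s=snap('side','side1');a=snap('scene','scene1')
print(rel([523,158,180]))
def z(fn,x,y,w,h,k): return cv2.resize(cv2.imread(f'pics/{fn}.png')[y:y+h,x:x+w],None,fx=k,fy=k,interpolation=cv2.INTER_CUBIC)
cv2.imwrite('pics/c3.png',np.vstack([z('w3',220,180,190,130,4)[:,:760],np.hstack([z('side1',270,70,95,100,4)[:,:380],z('scene1',350,130,95,100,4)])])[:])
E
python3 -c "
import cv2;i=cv2.imread('pics/c3.png');print(i.shape);cv2.imwrite('pics/c3.png',cv2.resize(i,None,fx=.65,fy=.65))"
```

```text
t: 3.08
ee_pos: [483.5, -239.6, 184.4]
orientation: [3.118, 0.361, 0.007]
ft_force: [1.4, -0.1, -1.0]
width: 28.0
grasp_force: 30.0
t: 3.5
ee_pos: [500.4, -74.1, 180.7]
orientation: [3.12, 0.361, 0.002]
ft_force: [0.6, 0.7, -0.5]
width: 28.4
grasp_force: 30.0
t: 3.92
ee_pos: [518.4, 89.6, 180.6]
orientation: [-3.121, -0.362, -0.002]
ft_force: [0.6, 0.1, -1.1]
width: 28.0
grasp_force: 30.0
t: 4.25
ee_pos: [523.5, 159.6, 180.3]
orientation: [-3.12, -0.367, -0.002]
ft_force: [1.2, -0.4, -1.1]
width: 28.2
grasp_force: 30.0
[array([-0.1, -1. , -0.1])]
(920, 760, 3)
```

View pics/c3.png

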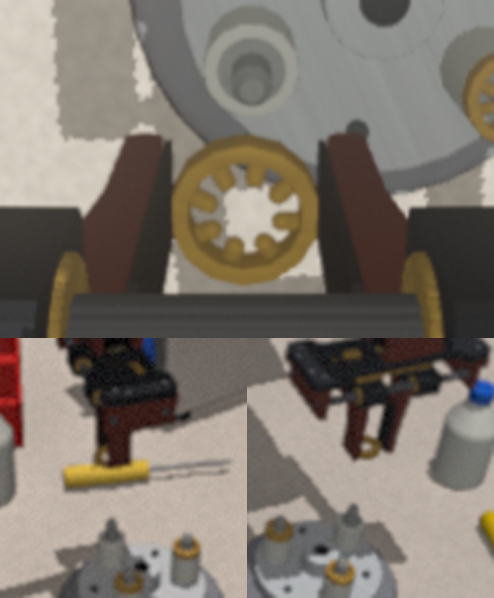

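```bash
cat >> h.py <<'E'
def nutmask(fn,x,y,w,h):
    hs=cv2.cvtColor(cv2.imread(f'pics/{fn}.png')[y:y+h,x:x+w],cv2.COLOR_BGR2HSV)
    return ((hs[:,:,0]>12)&(hs[:,:,0]<30)&(hs[:,:,1]>110)&(hs[:,:,2]>60)).astype(np.uint8)
def nutpts(p,tx,ty,yaw=-1.34,r=15,zs=(0,8)):
    # tx: tilt about tool-y line (pads), ty: tilt about tool-x line
    a=np.array([np.cos(yaw),np.sin(yaw),0]);b=np.array([np.sin(yaw),-np.cos(yaw),0])
    R=Rot.from_rotvec(a*tx)*Rot.from_rotvec(b*ty); th=np.linspace(0,2*np.pi,60)
    return [R.apply(np.c_[r*np.cos(th),r*np.sin(th),0*th+z])+p for z in zs]
def hull(d,p,tx,ty,**k):
    return cv2.convexHull(np.array([proj(d,q) for c in nutpts(p,tx,ty,**k) for q in c],np.float32))[:,0]
E
python3 - <<'E'
from h import *
from scipy.optimize import least_squares
d=load('w3');s=load('side1');a=load('scene1')
m=nutmask('w3',285,228,60,66); c=max(cv2.findContours(m,0,cv2.CHAIN_APPROX_NONE)[0],key=cv2.contourArea)
pts=c[:,0]+[285,228]; H=cv2.convexHull(pts)
print(cv2.boundingRect(pts),cv2.fitEllipse(pts))
def bb(d,p,tx): h=hull(d,p,tx,0);return h.min(0),h.max(0)
for fn,dd,box in [('side1',s,(290,105,40,25)),('scene1',a,(380,155,40,35))]:
    mm=nutmask(fn,*box); n,l,st,ce=cv2.connectedComponentsWithStats(mm)
    print(fn,[(st[k][:5]+[box[0],box[1],0,0,0],(ce[k]+box[:2]).round(1)) for k in range(1,n) if st[k][4]>4])
base=np.array(ctrl.get_obs()['ee_pos'])
for tx in (-.5,-.25,0,.25,.5):
    p=base+[0,0,-20]
    print(tx,[np.round(np.r_[bb(q,p,tx)],1) for q in (d,s,a)])
# draw overlays
def z(fn,dd,x,y,w,h,k):
    o=[]
    for tx,col in ((None,None),(0,(0,255,0)),(.4,(255,0,0)),(-.4,(0,0,255))):
        i=cv2.resize(cv2.imread(f'pics/{fn}.png')[y:y+h,x:x+w],None,fx=k,fy=k,interpolation=cv2.INTER_CUBIC)
        if tx is not None: cv2.polylines(i,[((hull(dd,base+[0,0,-20],tx,0)-[x,y]+.5)*k).astype(int)],True,col,1)
        o.append(i)
    return np.hstack(o)
v=np.vstack([z('w3',d,270,215,90,90,2.2),z('side1',s,285,95,33,33,6),z('scene1',a,375,150,33,33,6)])
print(v.shape);cv2.imwrite('pics/c4.png',v)
E
```

```text
(286, 232, 57, 58) ((313.755859375, 260.5224914550781), (55.576473236083984, 56.505741119384766), 84.02690887451172)
side1 [(array([295, 111,  32,  16, 262]), array([310.1, 121.1]))]
scene1 [(array([393, 168,   9,   8,  32]), array([397.4, 171.6]))]
-0.5 [array([289.5, 224.3, 349.9, 285.1], dtype=float32), array([307.9, 110.3, 319.9, 120. ], dtype=float32), array([390.1, 166.2, 402.5, 178.4], dtype=float32)]
-0.25 [array([289.5, 226.8, 349.9, 288. ], dtype=float32), array([307.4, 110.5, 319.7, 119.7], dtype=float32), array([389.9, 166.2, 402.4, 177.8], dtype=float32)]
0 [array([289.5, 228.1, 349.8, 289.1], dtype=float32), array([307.2, 110.4, 319.1, 119.8], dtype=float32), array([389.8, 166.6, 402.2, 176.8], dtype=float32)]
0.25 [array([289.6, 231.4, 349.7, 288. ], dtype=float32), array([306.7, 110.1, 318.9, 120.4], dtype=float32), array([389.7, 167.4, 401.9, 175.7], dtype=float32)]
0.5 [array([289.7, 236.3, 349.4, 285. ], dtype=float32), array([306.5, 109.8, 318.5, 121. ], dtype=float32), array([389.5, 168.2, 401.7, 174.5], dtype=float32)]
(594, 792, 3)
```

View pics/c4.png

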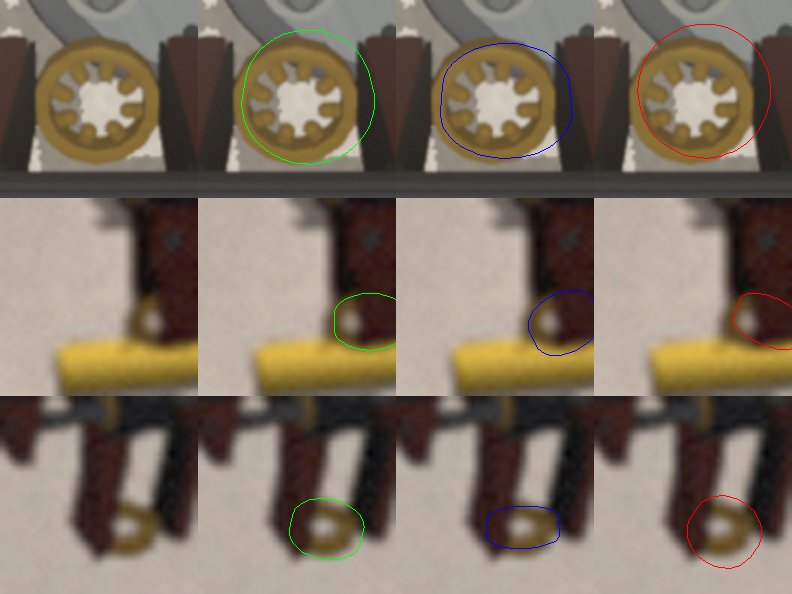

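The nut is held level, with the level outline matching best and hull 57x58 px centred at (314,261). The pin tip is at about (316.5,214). I'll work out the relative shift next.

```bash
python3 - <<'E'
from h import *
d=load('w3'); o=ctrl.get_obs();R=Rot.from_rotvec(o['orientation'])
print(d['cx'],d['cy'],o['ee_pos'])
n=onz(d,314.2,261,180.6-17.5); p=onz(d,316.5,213.8,86)
print(n,p,R.inv().apply(p-n))
E
```

```text
313.7771949489135 203.09361117671835 [523.29030604 156.99055443 179.9054751 ]
[521.07290736 159.2432082  163.1       ] [524.52942173 158.28294998  86.        ] [ 3.1599051   1.70593525 77.0998338 ]
```

```bash
echo '[{"tx":0.16,"ty":0.09,"tz":1.5},{"tx":0.16,"ty":0.08,"tz":2.5},{"tz":1.5},{},{}]' | python3 jog.py
python3 - <<'E'
from h import *
d=snap('wrist','w4'); o=ctrl.get_obs();print(o['ee_pos'],o['ft_force'])
m=nutmask('w4',285,225,60,68); c=max(cv2.findContours(m,0,cv2.CHAIN_APPROX_NONE)[0],key=cv2.contourArea)
print(cv2.boundingRect(c+[285,225]),cv2.fitEllipse(c+[285,225]))
cv2.imwrite('pics/c5.png',cv2.resize(cv2.imread('pics/w4.png')[200:300,260:370],None,fx=6,fy=6,interpolation=cv2.INTER_CUBIC))
E
```

```text
t: 4.82
ee_pos: [526.6, 155.6, 124.3]
orientation: [3.121, 0.359, -0.003]
ft_force: [-0.0, -0.2, -0.1]
width: 28.4
grasp_force: 30.0
[527.33855305 156.08772712 125.19283128] [-0.54671434  0.15607126  0.27739275]
(286, 232, 57, 57) ((313.75689697265625, 260.4096984863281), (55.371246337890625, 56.6470947265625), 89.10099792480469)
```

View pics/c5.png

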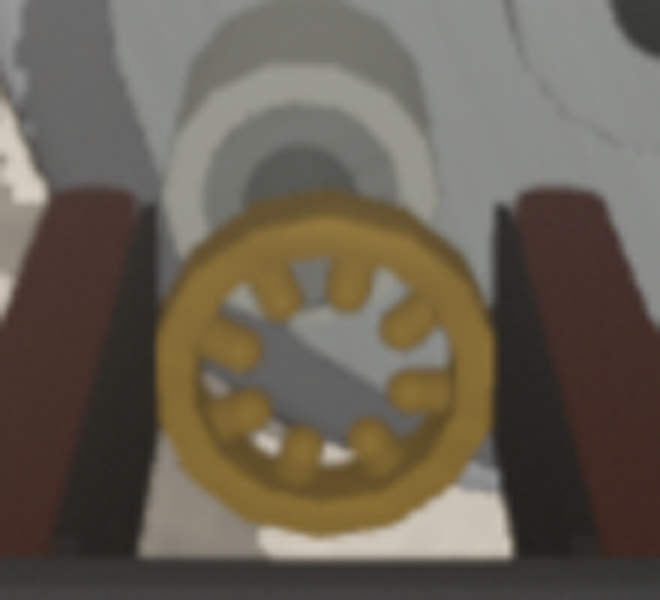

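The nut centre is at crop (325,370), which is pixel (314.2,261.5). The roller and pin axis is at crop x≈300.5, pixel 310.1. The arm was still settling when w3 was taken, so I'll let it settle and re-measure.

```bash
echo '[{},{},{},{},{}]' | python3 jog.py
python3 - <<'E'
from h import *
d=snap('wrist','w5'); o=ctrl.get_obs()
a=[cv2.cvtColor(cv2.imread(f'pics/{n}.png'),6)[100:225,150:500].astype(np.float32) for n in ('w4','w5')]
print(cv2.phaseCorrelate(a[0],a[1]))
# roller top: white ring outer points in crop -> full
R=Rot.from_rotvec(o['orientation'])
sh=cv2.phaseCorrelate(a[0],a[1])[0]
P=np.array([[163,190],[438,190],[300,62],[230,80],[370,80],[185,120],[415,120]])/6+[260,200]+sh-[.4,.4]
W=np.array([onz(d,u,v,64) for u,v in P])
# circle of radius 15 fit
from scipy.optimize import least_squares
f=least_squares(lambda c:np.hypot(*(W[:,:2]-c[:2]).T)-c[2],[524,158,15]); print(f.x,f.fun.round(1))
g=least_squares(lambda c:np.hypot(*(W[:,:2]-c).T)-15,[524,158]); print(g.x)
z=125.0
n=onz(d,313.9,261,z-17.5)
print(o['ee_pos'],n, R.inv().apply(np.r_[g.x,64]-n))
E
```

```text
t: 5.28
ee_pos: [527.3, 157.1, 125.1]
orientation: [-3.121, -0.362, -0.001]
ft_force: [-0.5, -1.1, -0.6]
width: 28.1
grasp_force: 30.0
((1.6451762786995516, 1.9427530611867354), 1.0008777852376303)
[523.72205841 158.40968307  14.60231537] [-0.  0. -0. -0. -0.  0.  0.]
[523.23190969 158.29331541]
[527.16614408 157.14671919 124.97530897] [524.64562177 156.92719091 107.5       ] [-1.08375474 -1.65233877 43.49954172]
```

Converted, 5 mm is 0.5, 6 mm is 0.6.

```bash
echo '[{"tx":-0.06,"ty":-0.08,"tz":0.2},{"tx":-0.06,"ty":-0.08,"tz":0.6},{"tz":0.5},{},{}]' | python3 jog.py;echo '[{},{},{},{}]' | python3 jog.py
python3 - <<'E'
from h import *
from scipy.optimize import least_squares
d=snap('wrist','w6'); o=ctrl.get_obs();print(o['ee_pos'],o['ft_force'])
m=nutmask('w6',283,222,64,70); c=max(cv2.findContours(m,0,cv2.CHAIN_APPROX_NONE)[0],key=cv2.contourArea)[:,0]+[283,222.]
H=cv2.convexHull(c.astype(np.float32))[:,0]
print(H.min(0),H.max(0))
# fit level nut position: image bbox incl. half pixel margins
t=np.r_[H.min(0)-.5,H.max(0)+.5]
f=least_squares(lambda p:np.r_[hull(d,p,0,0).min(0),hull(d,p,0,0).max(0)]-t,o['ee_pos']-[0,0,21]); print('nut',f.x,f.fun)
fix=least_squares(lambda p:np.r_[hull(d,[*p,o['ee_pos'][2]-21.5],0,0).min(0),hull(d,[*p,o['ee_pos'][2]-21.5],0,0).max(0)]-t,f.x[:2]); print(fix.x,fix.fun)
cv2.imwrite('pics/c6.png',cv2.resize(cv2.imread('pics/w6.png')[190:295,260:370],None,fx=5.5,fy=5.5,interpolation=cv2.INTER_CUBIC))
E
```

```text
t: 5.75
ee_pos: [525.1, 158.3, 111.0]
orientation: [3.12, 0.362, -0.002]
ft_force: [0.5, 0.5, -0.6]
width: 28.1
grasp_force: 30.0
t: 6.08
ee_pos: [525.7, 158.3, 111.8]
orientation: [-3.121, -0.362, -0.001]
ft_force: [0.2, -0.1, -0.5]
width: 27.9
grasp_force: 30.0
[525.65418269 158.34835167 111.83244119] [ 0.4069648  -0.02201828 -0.82777908]
[286. 232.] [342. 288.]
nut [519.87621034 157.31138778  81.5453878 ] [ 0.15863037 -0.15988159 -0.15835571  0.16085815]
[523.57009046 158.1887125 ] [-1.4114075 -1.6239624  1.4092102  1.7972107]
```

View pics/c6.png

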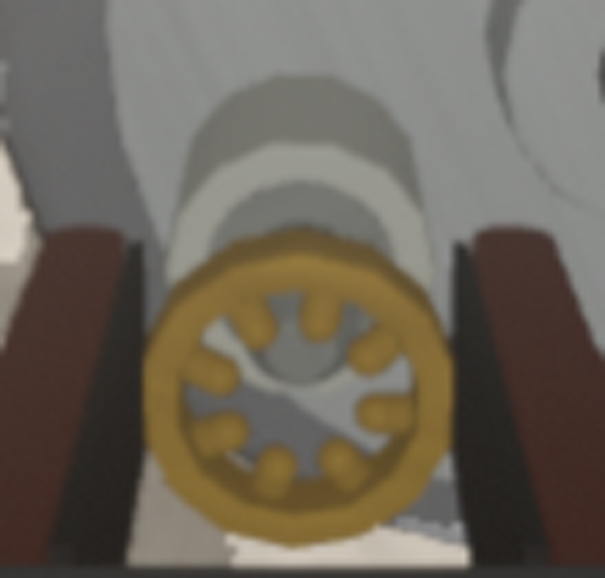

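The tip's disc shows through the nut's hole at crop (302,350), i.e. (314.5,253.2). The nut ring centre is at (313.9,260).

```bash
python3 - <<'E'
from h import *
from scipy.optimize import least_squares
d=load('w6'); o=ctrl.get_obs();R=Rot.from_rotvec(o['orientation'])
t=np.array([285.5,231.5,342.5,288.5])
p=onz(d,314.5,253.2,86)
for zb in (19,21.5,24):
  for r in (14,14.5):
    zz=111.7-zb
    def F(q): h=hull(d,[q[0],q[1],zz],0,0,r=r); return np.r_[h.min(0),h.max(0)]-t
    f=least_squares(F,[524,158]); n=np.r_[f.x,zz]
    print(zb,r,f.fun.round(1),n.round(1),R.inv().apply(p-n).round(2))
print(p)
E
```

```text
19 14 [ 0.8 -0.1  0.5  0.5] [524.6 158.1  92.7] [-0.63 -0.05  6.7 ]
19 14.5 [ 0.1 -1.1  1.8  1.4] [524.7 158.   92.7] [-0.65 -0.18  6.7 ]
21.5 14 [ 1.   0.2 -0.2 -0.1] [523.6 158.   90.2] [0.39 0.08 4.2 ]
21.5 14.5 [-0.  -1.3  0.8  0.3] [523.9 158.1  90.2] [0.1  0.09 4.2 ]
24 14 [ 1.1  0.4 -1.  -0.7] [522.6 158.   87.7] [1.35 0.26 1.7 ]
24 14.5 [-0.1 -0.3 -0.2  0.4] [522.5 158.   87.7] [1.5  0.34 1.7 ]
[523.99865546 158.01228177  86.        ]
```

Converted, 0.2 mm is 0.02, 2 mm is 0.2.

```bash
echo '[{"tx":0.02,"tz":0.2},{"tz":0.2},{"tz":0.2},{"tz":0.2},{}]' | python3 jog.py; echo '[{"tz":0.1},{"tz":0.1},{}]' | python3 jog.py; echo '[{"tz":0.1},{},{}]' | python3 jog.py
```

```text
t: 6.55
ee_pos: [525.4, 158.3, 103.1]
orientation: [3.121, 0.362, -0.001]
ft_force: [0.1, 0.7, -0.0]
width: 28.2
grasp_force: 30.0
t: 6.8
ee_pos: [525.6, 158.4, 101.5]
orientation: [3.121, 0.362, -0.0]
ft_force: [-0.1, 0.5, -0.1]
width: 28.2
grasp_force: 30.0
t: 7.05
ee_pos: [525.7, 158.4, 100.7]
orientation: [3.121, 0.362, -0.0]
ft_force: [-0.6, 0.3, -1.4]
width: 28.4
grasp_force: 30.0
```

```bash
for i in 1 2 3; do echo '[{"tz":0.1},{},{}]' | python3 jog.py | grep -E 'ee_pos|ft_'; done
```

```text
ee_pos: [525.8, 158.4, 99.7]
ft_force: [-0.3, -1.1, -0.1]
ee_pos: [526.0, 158.3, 98.7]
ft_force: [0.9, -1.7, -1.1]
ee_pos: [526.1, 158.3, 97.7]
ft_force: [2.3, -1.5, -1.3]
```

Converted, 0.7 mm is 0.07, 0.2 mm is 0.02.

```bash
echo '[{"tx":0.07,"ty":0.02},{},{}]' | python3 jog.py | grep -E 'ee_pos|ft_'; for i in 1 2; do echo '[{"tz":0.07},{},{}]' | python3 jog.py | grep -E 'ee_pos|ft_'; done
```

```text
ee_pos: [526.3, 158.3, 97.6]
ft_force: [0.2, -0.2, 1.1]
ee_pos: [526.3, 158.3, 97.1]
ft_force: [-0.6, -1.9, 4.0]
ee_pos: [526.4, 158.3, 96.5]
ft_force: [0.2, -1.3, 4.8]
```

Converted, -5 mm is -0.5, -30 mm is -3.

```bash
echo '[{},{},{},{}]' | python3 jog.py 40; echo '[{"tz":-0.5},{"tz":-1.5},{"tz":-3},{"tz":-2.5},{}]' | python3 jog.py; echo '[{},{},{},{},{}]' | python3 jog.py
python3 - <<'E'
from h import *
d=snap('wrist','w7'); o=ctrl.get_obs();print(o['ee_pos'])
print(proj(d,[524,158,79]),proj(d,[524,158,64]))
u,v=proj(d,[524,158,80]).astype(int);x,y=max(u-40,0),max(v-40,0)
print(x,y);cv2.imwrite('pics/c7.png',cv2.resize(cv2.imread('pics/w7.png')[y:y+80,x:x+80],None,fx=7,fy=7,interpolation=cv2.INTER_CUBIC))
E
```

```text
t: 8.88
ee_pos: [526.3, 158.4, 96.0]
orientation: [-3.121, -0.362, 0.001]
ft_force: [-0.1, -0.7, -0.5]
width: 39.7
grasp_force: 0.0
t: 9.3
ee_pos: [529.2, 159.2, 176.0]
orientation: [-3.119, -0.362, -0.012]
ft_force: [0.3, -0.0, 1.5]
width: 39.9
grasp_force: 0.0
t: 9.72
ee_pos: [525.9, 158.2, 170.2]
orientation: [3.12, 0.362, -0.003]
ft_force: [-0.7, 0.6, -0.4]
width: 39.7
grasp_force: 0.0
[525.99256866 158.20552974 170.39344372]
[314.06234077 218.05882239] [314.05206793 212.37617556]
274 178
```

View pics/c7.png

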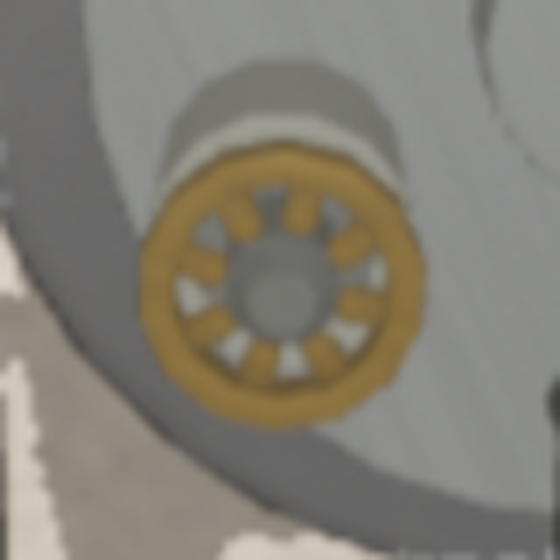

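The nut rests level on the pin taper: the tip disc is centred within the teeth, ring centre at (314,219). Next is the setting tool.

Careful with the scale: shifts go in cm and turns go in units of 0.25 rad. That gives: 31 mm is 3.1, 15 mm is 1.5.

```bash
echo '[{"tx":-0.7,"ty":1.5,"tz":-0.5},{"tx":-1.4,"ty":3.1,"tz":-0.5},{"tx":-1.4,"ty":3.1},{"tx":-1.4,"ty":3.1},{"tx":-1.4,"ty":3.1}]' | python3 jog.py 50; echo '[{"tx":-1.4,"ty":3.1},{"tx":-1.4,"ty":3.1},{"tx":-1.4,"ty":3.1},{"tx":-0.9,"ty":1.6},{}]' | python3 jog.py; echo '[{},{},{},{},{}]' | python3 jog.py
python3 - <<'E'
from h import *
d=snap('wrist','w8');o=ctrl.get_obs();print(o['ee_pos'])
def red(fn):
    hs=cv2.cvtColor(cv2.imread(f'pics/{fn}.png'),cv2.COLOR_BGR2HSV)
    m=(((hs[:,:,0]<6)|(hs[:,:,0]>174))&(hs[:,:,1]>150)&(hs[:,:,2]>100)).astype(np.uint8)
    n,l,st,ce=cv2.connectedComponentsWithStats(m)
    for k in np.argsort(-st[1:,4])[:3]+1: print(fn,st[k],ce[k].round(1))
for f in ('w8','scene1','side1','scene0','side0'): red(f)
print(proj(d,[471,-110,101]),proj(d,[471,-110,37]))
im=cv2.imread('pics/w8.png')
for v in range(150,290,10): print(v,[tuple(int(c) for c in im[v,u][::-1]) for u in range(280,352,8)])
E
```

```text
t: 10.18
ee_pos: [496.3, 7.4, 181.0]
orientation: [-3.121, -0.363, 0.001]
ft_force: [0.8, -0.6, 0.3]
width: 50.0
grasp_force: 0.0
t: 10.6
ee_pos: [471.2, -111.9, 180.9]
orientation: [3.121, 0.356, -0.001]
ft_force: [-0.5, 0.1, -1.0]
width: 50.0
grasp_force: 0.0
t: 11.02
ee_pos: [472.4, -108.2, 181.2]
orientation: [-3.12, -0.364, 0.0]
ft_force: [-0.2, -0.0, -0.3]
width: 50.1
grasp_force: 0.0
[ 472.42065968 -108.36171605  181.25101194]
w8 [ 299  199   38   40 1217] [317.1 218.3]
w8 [300 183  33  16 170] [316.  187.6]
w8 [311 196   1   1   1] [311. 196.]
scene1 [ 452  144   78   45 1825] [484.2 164. ]
scene1 [285 181   8   8  57] [288.6 184.3]
scene1 [286 199   8   5  33] [289.7 201. ]
side1 [ 230   61   48   52 1512] [252.6  83.4]
side1 [293 207  11  10  86] [298.  211.4]
side1 [295 229   7   5  25] [297.9 231.3]
scene0 [ 452  144   66   45 1769] [483.9 164.1]
scene0 [285 181   8   8  54] [288.5 184.1]
scene0 [286 200   9   4  26] [289.7 201.5]
side0 [ 230   61   48   52 1569] [252.6  83.3]
side0 [293 207  11  11  89] [297.8 211.5]
side0 [295 229   6   5  21] [297.9 231.4]
[316.4572122
[... 1321 characters left out ...]
 140), (89, 46, 94), (90, 46, 92), (87, 44, 93), (86, 42, 93), (86, 41, 93)]
250 [(158, 149, 139), (221, 213, 200), (221, 213, 201), (222, 214, 202), (210, 199, 191), (139, 95, 142), (111, 51, 122), (88, 46, 94), (87, 45, 94)]
260 [(160, 152, 141), (188, 180, 168), (222, 214, 201), (218, 209, 197), (218, 209, 197), (220, 212, 199), (220, 211, 199), (220, 212, 200), (217, 208, 197)]
270 [(154, 146, 135), (155, 147, 136), (155, 147, 137), (151, 144, 133), (210, 202, 190), (218, 210, 198), (220, 212, 200), (220, 212, 200), (215, 206, 194)]
280 [(152, 145, 134), (154, 146, 135), (157, 149, 138), (152, 144, 133), (156, 148, 137), (157, 149, 138), (180, 172, 160), (218, 210, 197), (221, 213, 200)]
```

```bash
echo '[{"tx":-0.09,"ty":0.21,"tz":1},{"tz":3},{"tz":3.5},{"tz":2.5},{"tz":1}]' | python3 jog.py 50; echo '[{},{},{},{}]' | python3 jog.py 20;  echo '[{},{},{},{}]' | python3 jog.py; echo '[{"tz":-0.3},{"tz":-1.2},{"tz":-3},{"tz":-3.5},{"tz":-2}]' | python3 jog.py
```

```text
t: 11.48
ee_pos: [469.6, -110.8, 67.9]
orientation: [-3.119, -0.362, 0.007]
ft_force: [-0.0, 0.5, 0.3]
width: 50.1
grasp_force: 0.0
t: 11.82
ee_pos: [472.9, -111.7, 72.6]
orientation: [3.12, 0.362, 0.004]
ft_force: [0.3, 0.5, -1.3]
width: 27.4
grasp_force: 30.0
t: 12.15
ee_pos: [472.8, -111.6, 72.5]
orientation: [3.12, 0.362, 0.004]
ft_force: [-0.7, 1.3, 7.6]
width: 27.5
grasp_force: 30.0
t: 12.57
ee_pos: [472.5, -111.6, 174.1]
orientation: [3.12, 0.362, 0.003]
ft_force: [0.4, -0.3, -0.7]
width: 27.9
grasp_force: 30.0
```

```bash
echo '[{"tx":0.7,"ty":-1.5,"tz":-1},{"tx":1.4,"ty":-3.1,"tz":-1},{"tx":1.4,"ty":-3.1},{"tx":1.4,"ty":-3.1},{"tx":1.4,"ty":-3.1}]' | python3 jog.py; echo '[{"tx":1.4,"ty":-3.1},{"tx":1.4,"ty":-3.1},{"tx":1.4,"ty":-3.1},{"tx":0.8,"ty":-1.9},{}]' | python3 jog.py; echo '[{},{},{},{},{}]' | python3 jog.py
python3 - <<'E'
from h import *
print(rel([525,158.4,160]),ctrl.get_obs()['ee_pos'])
for n in ('scene','side','wrist'): snap(n,n+'9')
# setter-in-hand steel/red outline rows vs pin axis, in scene and side
d1,d2=load('scene9'),load('side9')
for fn in ('scene9','side9'):
    d=load(fn);o=ctrl.get_obs()['ee_pos']
    hs=cv2.cvtColor(cv2.imread(f'pics/{fn}.png'),cv2.COLOR_BGR2HSV)
    m=(((hs[:,:,0]<6)|(hs[:,:,0]>174))&(hs[:,:,1]>150)&(hs[:,:,2]>60)).astype(np.uint8)
    base=[524,158.3]
    print(fn,'pred handle',[proj(d,[*base,z]).round(1) for z in (86,105,150,200)])
    n,l,st,ce=cv2.connectedComponentsWithStats(m)
    u,v=proj(d,[*base,170])
    for k in range(1,n):
        if st[k][4]>5 and np.hypot(*(ce[k]-[u,v]))<40: print(st[k],ce[k].round(1))
    ul,vl=proj(d,[*base,118]); g=cv2.imread(f'pics/{fn}.png').astype(int)
    for dv in (-4,0,4): print(int(vl+dv),int(ul)-14,g[int(vl+dv),int(ul)-14:int(ul)+15].sum(1)//3)
E
```

```text
t: 12.98
ee_pos: [501.3, 39.7, 192.0]
orientation: [3.121, 0.361, 0.001]
ft_force: [1.0, -0.1, -1.0]
width: 27.4
grasp_force: 30.0
t: 13.4
ee_pos: [525.0, 162.3, 191.7]
orientation: [-3.119, -0.367, -0.002]
ft_force: [-0.2, -0.1, -1.4]
width: 27.3
grasp_force: 30.0
t: 13.82
ee_pos: [524.3, 157.8, 191.4]
orientation: [3.121, 0.359, -0.0]
ft_force: [0.0, -0.2, -1.5]
width: 27.5
grasp_force: 30.0
[array([ 0.8, -0.4, 31.4])] [524.3477238  157.81079079 191.35889041]
scene9 pred handle [array([391.6, 193.9]), array([392.7, 188.8]), array([395.6, 176. ]), array([399. , 160.8])]
[390 153  15  26 194] [398.1 166. ]
181 379 [173 171 170 169 172 173 177 172 141  95  71  69  76  77  80  81  81  84
  79  79  93 140 175 177 177 177 178 178 177]
185 379 [172 173 175 176 173 171 173 171 159 118  85  78  77  80  82  80  82  77
  78  95 142 171 175 175 174 175 174 179 177]
189 379 [169 173 173 171 174 172 175 173 175 174 175 177 173 170 170 171 168 171
 174 174 176 174 174 173 175 175 171 172 174]
side9 pred handle [array([313.4, 139.4]), array([313.4, 133.6]), array([313.4, 119.3]), array([313.4, 102.6])]
[308  95   9  27 114] [310.7 111.4]
125 299 [ 88  95  89  92  86  86  84  80  67  71  74  78  79  79  81  80  75  73
  71  65  82  86  93  97 101  99 102 116 151]
129 299 [147 147 144 144 148 163 169 145 102  79  74  75  74  74  76  76  72  70
  95 142 173 184 180 177 179 178 183 183 182]
133 299 [179 179 180 178 183 182 181 179 179 178 178 176 174 179 178 179 182 182
 179 174 180 177 181 177 184 180 180 181 184]
```

```bash
echo '[{"tx":0.09,"ty":-0.04,"tz":0.6},{"tz":1.2},{"tz":0.8},{"tz":0.4},{}]' | python3 jog.py; echo '[{},{},{}]' | python3 jog.py; for i in 1 2 ; do echo '[{"tz":0.1},{}]' | python3 jog.py | grep -E 'ee_pos|ft_'; done
```

```text
t: 14.38
ee_pos: [524.1, 159.1, 159.5]
orientation: [3.12, 0.362, -0.005]
ft_force: [0.2, 0.0, -1.4]
width: 27.3
grasp_force: 30.0
t: 14.63
ee_pos: [525.5, 159.5, 161.6]
orientation: [-3.121, -0.362, -0.001]
ft_force: [-0.1, -0.0, -0.7]
width: 27.3
grasp_force: 30.0
ee_pos: [525.3, 159.4, 160.5]
ft_force: [-1.2, -0.3, -0.6]
ee_pos: [525.2, 159.4, 159.3]
ft_force: [1.0, -1.3, -1.8]
```

Converted, 0.7 mm is 0.07, 0.5 mm is 0.05.

```bash
echo '[{"ty":0.07,"tz":0.05},{"tz":0.05},{"tz":0.05},{"tz":0.05},{"tz":0.05}]' | python3 jog.py | grep -E 'ee_pos|ft_'; for i in 1 2 3 4; do echo '[{"tz":0.05},{"tz":0.05}]' | python3 jog.py | grep -E 'ee_pos|ft_'; done
```

```text
ee_pos: [525.3, 158.7, 156.7]
ft_force: [0.3, 0.0, -1.5]
ee_pos: [525.3, 158.7, 155.7]
ft_force: [-0.7, 0.0, -1.1]
ee_pos: [525.3, 158.7, 154.7]
ft_force: [-0.0, -0.8, -0.9]
ee_pos: [525.4, 158.7, 153.7]
ft_force: [-0.1, -0.5, -1.6]
ee_pos: [525.4, 158.7, 152.8]
ft_force: [-0.7, 0.6, 1.0]
```

```bash
for i in 1 2 3 4 5; do echo '[{"tz":0.05},{"tz":0.05},{"tz":0.05}]' | python3 jog.py | grep -E 'ee_pos|ft_'; done
```

```text
ee_pos: [525.6, 158.8, 152.0]
ft_force: [-2.3, -0.9, 8.7]
ee_pos: [525.5, 158.8, 150.7]
ft_force: [-2.9, 0.1, 8.4]
ee_pos: [525.6, 158.7, 149.2]
ft_force: [-1.8, -0.0, 8.6]
ee_pos: [525.6, 158.8, 147.7]
ft_force: [-1.3, -0.0, 8.2]
ee_pos: [525.6, 158.8, 146.2]
ft_force: [-3.0, -0.9, 8.4]
```

```bash
for i in 1 2 3; do echo '[{"tz":0.045},{"tz":0.045},{"tz":0.045}]' | python3 jog.py | grep -E 'ee_pos|ft_'; done; for i in 1 2 3; do echo '[{"tz":0.04}]' | python3 jog.py | grep -E 'ee_pos|ft_'; done
```

```text
ee_pos: [525.6, 158.7, 144.9]
ft_force: [-2.2, -0.5, 9.3]
ee_pos: [525.6, 158.7, 143.5]
ft_force: [-3.0, -1.0, 8.6]
ee_pos: [525.6, 158.8, 142.1]
ft_force: [-2.4, -0.3, 9.3]
ee_pos: [525.6, 158.8, 141.8]
ft_force: [-3.1, -1.3, 8.9]
ee_pos: [525.6, 158.8, 141.4]
ft_force: [-3.4, -0.1, 13.9]
ee_pos: [525.7, 158.8, 141.4]
ft_force: [-4.4, -1.5, 16.5]
```

```bash
for i in 1 2 3; do echo '[{}]' | python3 jog.py | grep -E 'ee_pos|ft_'; done
```

```text
ee_pos: [525.6, 158.8, 141.4]
ft_force: [-3.9, -1.0, 13.2]
ee_pos: [525.6, 158.8, 141.4]
ft_force: [-3.6, -0.4, 13.3]
ee_pos: [525.6, 158.8, 141.4]
ft_force: [-3.5, -1.3, 13.6]
```

```bash
for i in 1 2; do echo '[{"tz":0.02},{}]' | python3 jog.py | grep -E 'ee_pos|ft_'; done
```

```text
ee_pos: [525.7, 158.8, 141.4]
ft_force: [-4.5, -1.0, 15.2]
ee_pos: [525.7, 158.8, 141.4]
ft_force: [-5.2, -1.5, 16.7]
```

Converted, 0.2 mm is 0.02.

```bash
echo '[{"tz":0.02},{}]' | python3 jog.py | grep -E 'ee_pos|ft_';echo '[{"tz":0.015},{}]' | python3 jog.py | grep -E 'ee_pos|ft_'; for i in 1 2 3; do echo '[{},{}]' | python3 jog.py | grep -E 'ee_pos|ft_'; done
```

```text
ee_pos: [525.8, 158.8, 141.3]
ft_force: [-5.0, -1.6, 17.8]
ee_pos: [525.8, 158.9, 141.3]
ft_force: [-5.3, -0.7, 19.0]
ee_pos: [525.8, 158.9, 141.3]
ft_force: [-5.0, -1.4, 18.7]
ee_pos: [525.8, 158.9, 141.3]
ft_force: [-5.1, -1.3, 19.1]
ee_pos: [525.8, 158.9, 141.3]
ft_force: [-5.1, -1.2, 19.1]
```

Converted, -20 mm is -2, -1 mm is -0.1.

```bash
echo '[{"tz":-0.1},{"tz":-0.3},{"tz":-1},{"tz":-2},{"tz":-1.6}]' | python3 jog.py; echo '[{"tx":-0.7,"ty":1.5,"tz":-0.5},{"tx":-1.4,"ty":3.1},{"tx":-1.4,"ty":3.1},{"tx":-1.4,"ty":3.1},{"tx":-1.4,"ty":3.1}]' | python3 jog.py; echo '[{"tx":-1.4,"ty":3.1},{"tx":-1.4,"ty":3.1},{"tx":-1.4,"ty":3.1},{"tx":-0.8,"ty":1.9},{}]' | python3 jog.py; echo '[{},{},{},{},{}]' | python3 jog.py
python3 - <<'E'
from h import *
print(rel([472.8,-111.6,75.5]),ctrl.get_obs()['ee_pos'])
for n in ('scene','side'): snap(n,n+'10')
for fn,b in (('scene10',(375,180,35,30)),('side10',(298,130,30,30))):
    d=load(fn);m=nutmask(fn,*b);n,l,st,ce=cv2.connectedComponentsWithStats(m)
    print(fn,[((ce[k]+b[:2]).round(1),st[k][4]) for k in range(1,n)],'nut seated',proj(d,[524,158.3,68]).round(1),'high',proj(d,[524,158.3,81]).round(1))
E
```

```text
t: 20.13
ee_pos: [525.3, 158.7, 190.2]
orientation: [3.121, 0.362, -0.001]
ft_force: [-0.8, 0.3, 0.3]
width: 27.4
grasp_force: 30.0
t: 20.55
ee_pos: [495.5, 7.8, 194.8]
orientation: [3.12, 0.363, 0.001]
ft_force: [1.0, -1.2, -0.7]
width: 27.3
grasp_force: 30.0
t: 20.97
ee_pos: [472.4, -114.7, 194.8]
orientation: [3.12, 0.356, 0.001]
ft_force: [-0.8, -0.7, -1.6]
width: 27.5
grasp_force: 30.0
t: 21.38
ee_pos: [472.9, -110.6, 194.3]
orientation: [-3.12, -0.364, 0.0]
ft_force: [-0.4, -0.2, -1.2]
width: 27.5
grasp_force: 30.0
[array([ -0.4,   0.9, 118.8])] [ 472.93712146 -110.62233155  194.29229306]
scene10 [(array([389.6, 199.5]), np.int32(43))] nut seated [390.5 198.7] high [391.3 195.3]
side10 [(array([299., 141.]), np.int32(1)), (array([301.5, 140. ]), np.int32(2)), (array([315.6, 144.6]), np.int32(11)), (array([309.8, 150.2]), np.int32(20))] nut seated [313.4 144.8] high [313.4 140.9]
```

Converted, 35 mm is 3.5, 20 mm is 2.

```bash
echo '[{"ty":0.05,"tz":2},{"tz":3.5},{"tz":3.5},{"tz":2},{"tz":0.7}]' | python3 jog.py | grep -E 'ee_pos|ft_'; echo '[{},{},{},{"tz":0.1},{"tz":0.1}]' | python3 jog.py| grep -E 'ee_pos|ft_'; for i in 1 2 3; do echo '[{"tz":0.05},{}]' | python3 jog.py | grep -E 'ee_pos|ft_'; done
```

```text
ee_pos: [471.0, -111.2, 74.4]
ft_force: [-0.2, -0.1, -0.8]
ee_pos: [473.8, -112.2, 76.5]
ft_force: [-0.3, 1.1, -1.2]
ee_pos: [473.1, -112.1, 75.2]
ft_force: [0.4, -0.2, -1.6]
ee_pos: [472.9, -112.0, 74.3]
ft_force: [-0.5, 0.2, -2.0]
ee_pos: [472.8, -112.0, 73.7]
ft_force: [0.4, 0.4, -1.6]
```

```bash
for i in 1 2 3 4; do echo '[{"tz":0.05},{}]' | python3 jog.py | grep -E 'ee_pos|ft_'; done
```

```text
ee_pos: [472.8, -112.0, 73.2]
ft_force: [-0.2, -0.5, -1.7]
ee_pos: [472.8, -112.0, 72.7]
ft_force: [0.2, 0.6, -1.4]
ee_pos: [472.9, -112.0, 72.5]
ft_force: [-0.4, -0.1, 3.4]
ee_pos: [473.0, -112.0, 72.5]
ft_force: [-2.5, 1.5, 10.6]
```

Standing on the mat. I'll ease the pressure off, release and withdraw.

Converted, -0.8 mm is -0.08.

```bash
echo '[{"tz":-0.08},{},{}]' | python3 jog.py | grep -E 'ee_pos|ft_'; echo '[{},{},{},{},{}]' | python3 jog.py 50 ; echo '[{"tz":-0.5},{"tz":-2},{"tz":-4},{"tz":-4},{"tz":-2}]' | python3 jog.py; echo '[{},{},{},{},{}]' | python3 jog.py
python3 - <<'E'
from h import *
for n in ('scene','side'): snap(n,n+'11')
for fn in ('scene0','scene11','side0','side11'):
    hs=cv2.cvtColor(cv2.imread(f'pics/{fn}.png'),cv2.COLOR_BGR2HSV)
    m=(((hs[:,:,0]<6)|(hs[:,:,0]>174))&(hs[:,:,1]>150)&(hs[:,:,2]>100)).astype(np.uint8)
    n,l,st,ce=cv2.connectedComponentsWithStats(m)
    print(fn,[(st[k],ce[k].round(1)) for k in range(1,n) if 15<st[k][4]<120])
E
```

```text
ee_pos: [473.0, -112.0, 72.5]
ft_force: [0.0, -0.6, 0.6]
t: 24.15
ee_pos: [472.9, -112.0, 72.5]
orientation: [-3.121, -0.362, 0.0]
ft_force: [-0.6, -0.1, 0.7]
width: 49.7
grasp_force: 0.0
t: 24.57
ee_pos: [474.3, -112.3, 201.7]
orientation: [3.119, 0.362, 0.007]
ft_force: [0.7, -0.9, 0.1]
width: 49.9
grasp_force: 0.0
t: 24.98
ee_pos: [471.9, -111.7, 196.1]
orientation: [-3.12, -0.362, 0.005]
ft_force: [0.5, 0.3, 0.3]
width: 49.6
grasp_force: 0.0
scene0 [(array([285, 181,   8,   8,  54], dtype=int32), array([288.5, 184.1])), (array([286, 200,   9,   4,  26], dtype=int32), array([289.7, 201.5]))]
scene11 [(array([284, 181,   9,   8,  53], dtype=int32), array([288.4, 184.3])), (array([286, 200,   6,   4,  22], dtype=int32), array([288.5, 201.4]))]
side0 [(array([293, 207,  11,  11,  89], dtype=int32), array([297.8, 211.5])), (array([295, 229,   6,   5,  21], dtype=int32), array([297.9, 231.4]))]
side11 [(array([293, 208,  10,  10,  74], dtype=int32), array([297.6, 212.4])), (array([294, 229,   9,   6,  37], dtype=int32), array([297.9, 231.8]))]
```

The setter stands upright at its old place and the nut is seated, so I'm handing in.

```bash
python3 -c "
from workcell import ctrl
print(ctrl.close_job())"
```

```text
the job is handed in; nothing more can be done
None
```

The push nut is pressed home against the roller with a steady push of about 20 N, the setting tool stands upright back at its old place on the purple mat, and the job was handed in at about 25 s; no verdict was shown to me.

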